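# Push the parts case into its lane without touching the rails

### The job

Push the flat compartment case along the board into the lane between the two low metal rails until it stands up against the end stop; it lies askew in front of the mouth, so nudge it into line first. The rails have only just been glued down: neither the case nor the hand may touch either of them. Only push with the fingers, do not grip, lift or tip the case, and leave everything else where it stands.

Things in the scene. Friction and masses are not known exactly. Their poses are not given: they have to be found in the camera images.
- parts_case: the case to push: flat compartment case, clear lid fixed shut, 130 long x 68 wide (74 over lip and hinge) x 25 tall, 0.2 to 0.4 kg, loose on the board in front of the lane, friction about 0.6. Origin under its centre; y along its length, +y end towards the lane at the start, askew up to 0.25 rad and 20 off line. The lip, 22 long, 18 to 24 above its underside, is in the middle of the -x long side, the hinge on the other
- lane: fixed 6 thick board (top 6 above the table, heights below count from it) with a lane, 94 clear between two parallel rails, 170 from the mouth to the rubber face of the end stop, 86 wide, 24 tall, 25 deep. Origin on the board top in the middle of the open mouth; x along the centre line towards the stop, y to the left rail, z up. The case is against the stop when its origin is at x = 105 mm
- rail_left: guide rail on the +y side of the lane: metal angle, 170 long, upright leg 4 thick and 21 tall with its inner face 47 mm from the lane's centre line, flat foot reaching outwards to 63 mm. Its origin and axes are those of the lane, not its own middle.
- rail_right: the same guide rail mirrored, on the -y side of the lane. Its origin and axes are those of the lane.
- capacitor: upright can-shaped capacitor, 32 dia x 45 tall, standing on the board behind the end stop; bystander, origin under its centre
- heatsink: finned heat sink, 30 x 42 x 23, standing on the board just outside the right rail; bystander, origin under its centre
- flux_pot: small round pot with screw lid, 42 dia x 25 tall, standing on the board just outside the right rail, farther in; bystander, origin under its centre
- blue_tape: roll of tape lying flat, 68 dia x 19 tall, at the right of the table; bystander, origin under its centre
- earbud_case: small rounded plastic case, 46 x 56 x 22, at the right front of the table (not the case to be pushed); bystander, origin under its centre

How it is judged:
By the outcome, as a careful person would: the job done as asked, in the order asked, and still so for the second after the job is handed in, with the robot touching nothing.
It also fails if it takes over 67 s, if anything falls off the work surface, if the arm or the gripper's body presses on something with over 40 N, if the wrist force passes 120 N, or if a joint passes its speed limit or range.

### The arm

A 6-joint arm with a two-finger parallel gripper is mounted at the origin on a cart in front of the work surface, level with it; the furniture and walls round the work are solid. World frame = base frame: x ahead of the robot, y to its left, z up, the work surface at z = 0. Lengths are in m, angles in rad, forces in N, time in s.
With the tool pointing down it reaches from about 0.375 to 0.975 m from the base axis. Payload 3.8 kg.
Tool frame: the origin (TCP) lies at the very end of the fingers, on their centre line; the grasp point (between the pads) lies 19 mm behind it; z points along the fingers, y is the line along which they close (so a half turn about z gives the same grasp; the last joint's range is limited). The gripper opens to 85 mm and grips with 20 to 120 N. Pads are 22 mm wide; open, the fingers measure 114 mm over their backs; the gripper's body (76 mm by 85 mm) begins 54 mm behind the grasp point. The pads swing forward as they close: fully open they stand 13 mm farther back than shut.
Start: joints at [-1.361, 0.264, 1.604, -0, 1.274, -0.037], TCP at [0.165, -0.655, 0.211] pointing down, gripper open.
Joint ranges: [-2.63, 2.63], [-0.94, 2.18], [0.31, 2.57], [-1.31, 4.45], [0, 2.66], [-2.55, 2.55]. Speed limits (rad/s): [2.57, 2.57, 3.14, 3.14, 3.14, 3.14].

### API

Orientations are given as a rotation vector (axis times angle).
In Python, from workcell import read_state, read_camera, calibration, finish_job gives the robot as it stands.
- The arm moves only by the tool step_arm, never from a script. Its argument "commands" is a list of rows, each an object of numbers: "fingers": the gripper's target within -1 to 1 (shut at 1, half-way at 0, fully open at -1); "dx", "dy", "dz": the shift along the tool's x, y, z in m; "roll": the turn about the tool's z in degrees. In form: [{"fingers": .., "dx": .., "dy": .., "dz": .., "roll": ..}, ...]. A call has 1 to 8 rows; each row is the pose to reach, as a shift and turn from the pose commanded when the call began, along the tool's axes at that moment; what a row does not reach only later rows make up. A row lasts 1/8 s, in which the tool goes at most 62.5 mm and 10.7 degrees, less where a joint would pass 70% of its speed; a pose out of reach is approached as far as the arm can. A call with a gripper value outside its range is refused whole. The fingers move at their own pace and stop on an object; "squeeze" is the grip in N (left out, the last holds). Time passes only in rows, so rows that repeat a pose let the fingers close. It gives the time, the measured TCP pose, the force, the opening and the grip force at its end, in the units of the state.
- read_state(): the state, without advancing time (a new reading comes with each control period).
- read_camera(name): name is "side" or "top" or "wrist"; returns (picture, depth): 384x512x3 uint8, blue, green, red; 384x512 float32, m along the optical axis (not along the pixel's ray), 0 where there is no reading.
- calibration(name): a dict with "intrinsics" (3x3 intrinsics, pixels), "k1" (the pictures are not rectified: a ray, as slopes to the right and down, at radius r is drawn at 1 + k1 r^2 times it, then the intrinsics apply), "world_to_cam" (4x4, takes a point from world to camera coordinates). Camera axes: x right, y up, looking along -z (the intrinsics and any distortion apply to the point x, -y, -z); pixel columns grow to the right and rows downward; lengths in m; the calibration is good to about 2 mm. A picture is of the moment at which its call begins: read the wrist's pose just before it. calibration takes no time and is no camera call; for the wrist camera it gives the pose at the moment of the call.
- finish_job(): hands the job in; it is judged then, once.
The state is a dict: "time": time; "q": joint angles; "joint_vel": joint speeds; "joint_torque": joint torques, N m; "tool_pos": TCP position; "tcp_rot": TCP orientation; "wrist_force": force on the tool from outside, world axes, zero at the start; "torque": the same for the moment, N m; "width": opening from 0.0 (shut) to 1.0 (fully open); "grip_force": force on a finger pad.
Only numpy, scipy, OpenCV 4.12 (cv2) and the standard library are available. Lean on these libraries where they do the work, as an engineer would, in place of code of your own. Each camera call takes 0.05 s, during which the arm holds its last target. There are 200 camera calls.

## Working session

There is one attempt and no reset: what is moved stays moved. The work goes in short steps, Python scripts to look and compute and a tool call to move; the robot and the scene stay as the last step left them, time stands still between calls to the robot, and variables do not carry over. Pictures are saved under pics/ and viewed, at most 10 in all, crops included, and the job is handed in when it is done.

Besides the shell and the picture viewer there is one more tool, called after "Request:" as name(argument=value, ...) on one line, values as JSON. step_arm: Moves the arm, as the interface text tells. Its arguments: {"type":"object","properties":{"commands":{"type":"array","items":{"type":"object","properties":{"fingers":{"type":"number"},"dx":{"type":"number"},"dy":{"type":"number"},"dz":{"type":"number"},"roll":{"type":"number"}}}},"squeeze":{"type":"number"}},"required":["commands"]}

```bash
mkdir -p pics
cat > h.py <<'E'
import numpy as np, cv2
from workcell import *
def ray(c,uv):
    K=np.array(c["intrinsics"]);k=c["k1"];M=np.array(c["world_to_cam"])
    uv=np.atleast_2d(np.array(uv,float))
    d=np.c_[(uv[:,0]-K[0,2])/K[0,0],(uv[:,1]-K[1,2])/K[1,1]];s=d.copy()
    for _ in range(20): s=d/(1+k*(s**2).sum(1,keepdims=True))
    v=np.c_[s[:,0],-s[:,1],-np.ones(len(s))]
    return -M[:3,:3].T@M[:3,3], v@M[:3,:3]
def onplane(c,uv,z):
    o,d=ray(c,uv); return o+d*((z-o[2])/d[:,2])[:,None]
def proj(c,P):
    K=np.array(c["intrinsics"]);M=np.array(c["world_to_cam"])
    p=np.atleast_2d(P)@M[:3,:3].T+M[:3,3]; s=np.c_[p[:,0],-p[:,1]]/-p[:,2:]
    s=s*(1+c["k1"]*(s**2).sum(1,keepdims=True)); return s@np.diag([K[0,0],K[1,1]])+[K[0,2],K[1,2]]
E
python3 - <<'E'
from h import *
for n in("top","side"):
    p,d=read_camera(n); cv2.imwrite(f"pics/{n}0.png",p); np.save(f"pics/{n}0d.npy",d); c=calibration(n); print(n,ray(c,[256,192]),c["intrinsics"])
print(read_state())
E
```

```text
top (array([0.36040099, 0.15756624, 1.50687489]), array([[ 0.13153514, -0.01205632, -0.9914687 ]])) [[435.96141398   0.         248.67258553]
 [  0.         435.96141398 197.75925231]
 [  0.           0.           1.        ]]
side (array([0.17500894, 1.36878885, 0.60420478]), array([[ 0.23597482, -0.87953914, -0.41323023]])) [[483.11627184   0.         254.4817436 ]
 [  0.         483.11627184 194.29452095]
 [  0.           0.           1.        ]]
{'time': 0.1, 'q': array([-1.36090238e+00,  2.64657986e-01,  1.60523431e+00, -2.68950964e-05,
        1.27373727e+00, -3.69152955e-02]), 'joint_vel': array([ 0.00068952, -0.00348174, -0.00351309, -0.00186447, -0.00109085,
        0.00065665]), 'joint_torque': array([ 1.14238007e-04, -5.16707861e+01, -3.68589163e+01, -6.09844847e-05,
        6.27948437e-03,  2.45924689e-06]), 'tool_pos': array([ 0.16474061, -0.65385399,  0.20960164]), 'tcp_rot': array([-3.11568861e+00, -3.86466593e-01,  3.16412531e-04]), 'wrist_force': array([ 1.42246108, -0.47012432,  0.94183881]), 'torque': array([ 0.0062748 , -0.0141557 ,  0.04174802]), 'grip_force': 0.0, 'width': 0.997851015563976}
```

View pics/top0.png

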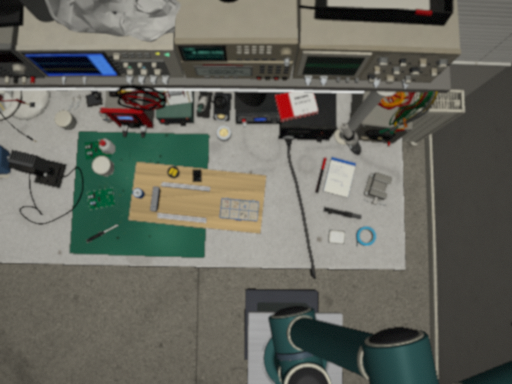

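View pics/side0.png

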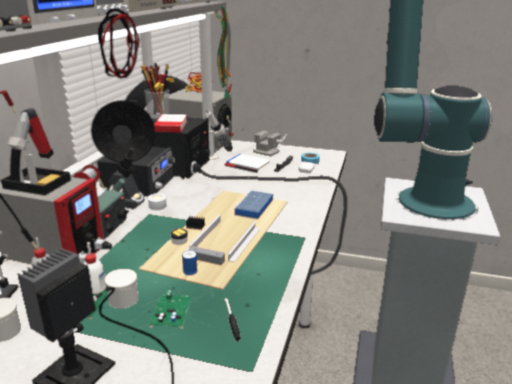

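The top view shows the board at about (130-265,163-232), with the stop at (155,199), rails at about rows 187 and 217, and the case at (240,209). The lane runs towards +y. I'll measure roughly, then go above for a wrist look.

Run:
```python
from h import *
p=cv2.imread("pics/top0.png");c=calibration("top")
print(onplane(c,[[240,209],[221,198],[257,199],[259,221],[222,220]],.031).round(3))
print(onplane(c,[[155,199],[163,185],[209,188],[159,216],[207,220]],.027).round(3))
print(onplane(c,[[138,163],[267,175],[262,233],[129,222]],.006).round(3))
print(onplane(c,[[289,140],[313,275]],.01).round(3))
x=cv2.resize(p[150:245,120:280],None,fx=5,fy=5,interpolation=cv2.INTER_CUBIC);cv2.imwrite("pics/t1.png",x)
w=calibration("wrist");o,d=ray(w,[[256,192],[256,0],[0,192]]);print(o,d,w["intrinsics"],read_state()["tool_pos"])
```

```text
[[0.497 0.193 0.031]
 [0.534 0.259 0.031]
 [0.532 0.136 0.031]
 [0.457 0.128 0.031]
 [0.459 0.254 0.031]]
[[0.528 0.486 0.027]
 [0.576 0.46  0.027]
 [0.568 0.301 0.027]
 [0.469 0.469 0.027]
 [0.458 0.305 0.027]]
[[0.657 0.556 0.006]
 [0.62  0.102 0.006]
 [0.418 0.117 0.006]
 [0.448 0.578 0.006]]
[[ 0.745  0.026  0.01 ]
 [ 0.278 -0.058  0.01 ]]
[ 0.24384265 -0.63450311  0.37278513] [[-0.30768247 -0.0739203  -0.94861539]
 [ 0.33507772  0.08916624 -1.17119147]
 [-0.53805983  0.83843025 -0.94555023]] [[277.53740558   0.         256.15753509]
 [  0.         277.53740558 192.52280693]
 [  0.           0.           1.        ]] [ 0.16474061 -0.65385399  0.20960164]
```

View pics/t1.png

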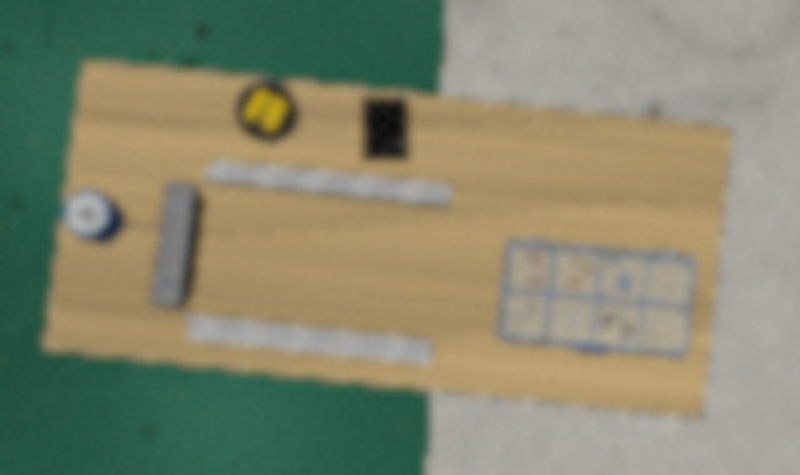

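Request:
step_arm(commands=[{"fingers":0.18,"dx":0.05,"dy":-0.035,"dz":-0.01,"roll":2},{"fingers":0.18,"dx":0.09,"dy":-0.07,"dz":-0.02,"roll":5},{"fingers":0.18,"dx":0.14,"dy":-0.105,"dz":-0.03,"roll":8},{"fingers":0.18,"dx":0.19,"dy":-0.14,"dz":-0.04,"roll":10},{"fingers":0.18,"dx":0.235,"dy":-0.175,"dz":-0.04,"roll":13},{"fingers":0.18,"dx":0.28,"dy":-0.21,"dz":-0.04,"roll":16},{"fingers":0.18,"dx":0.325,"dy":-0.245,"dz":-0.04,"roll":19},{"fingers":0.18,"dx":0.363,"dy":-0.274,"dz":-0.04,"roll":19}])

```text
time: 1.1
tool_pos: [0.4507, -0.2981, 0.2504]
tcp_rot: [-3.138, 0.133, 0.0]
wrist_force: [0.6, -0.5, -0.0]
width: 0.406
grip_force: 0.0
```

Request:
step_arm(commands=[{"fingers":0.18,"dx":-0.005,"dy":-0.06},{"fingers":0.18,"dx":-0.01,"dy":-0.12},{"fingers":0.18,"dx":-0.016,"dy":-0.18},{"fingers":0.18,"dx":-0.02,"dy":-0.24},{"fingers":0.18,"dx":-0.025,"dy":-0.3},{"fingers":0.18,"dx":-0.03,"dy":-0.36},{"fingers":0.18,"dx":-0.036,"dy":-0.42},{"fingers":0.18,"dx":-0.042,"dy":-0.47}])

```text
invalid input
```

Request:
step_arm(commands=[{"fingers":0.18,"dx":-0.003,"dy":-0.05},{"fingers":0.18,"dx":-0.006,"dy":-0.09},{"fingers":0.18,"dx":-0.006,"dy":-0.09},{"fingers":0.18,"dx":-0.006,"dy":-0.09}])

```text
invalid input
```

Run:
```python
from h import *
s=read_state(); c=calibration("wrist"); p,d=read_camera("wrist"); cv2.imwrite("pics/w0.png",p); np.save("pics/w0d.npy",d)
import pickle; pickle.dump(c,open("pics/w0c.pkl","wb"))
print(s["tool_pos"],s["tcp_rot"]); print(c)
cv2.imwrite("pics/w0b.png",cv2.resize(p,None,fx=1.56,fy=1.56,interpolation=cv2.INTER_CUBIC))
```

```text
[ 0.45073926 -0.29809184  0.25040833] [-3.13835855e+00  1.32633870e-01  4.92823356e-04]
{'intrinsics': array([[277.53740558,   0.        , 256.15753509],
       [  0.        , 277.53740558, 192.52280693],
       [  0.        ,   0.        ,   1.        ]]), 'k1': -0.022275700358955545, 'world_to_cam': array([[-0.08384341, -0.996478  , -0.00136993, -0.25911059],
       [ 0.944471  , -0.07902907, -0.31894975, -0.39466075],
       [ 0.31771815, -0.02803569,  0.94777064, -0.56955699],
       [ 0.        ,  0.        ,  0.        ,  1.        ]])}
```

View pics/w0b.png

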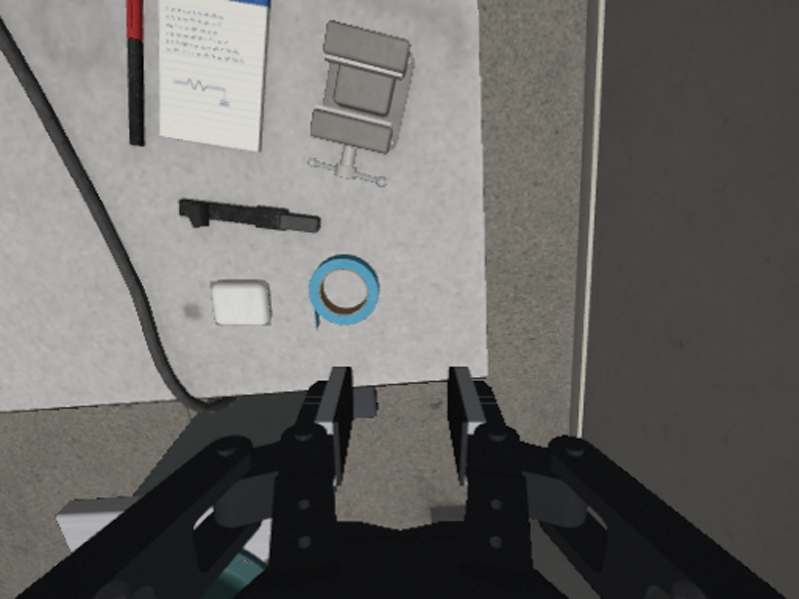

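The view shows the tape and earbud case on the right of the table, with the fingers at the bottom centre. The arm did not move because every key is needed in each row.

Request:
step_arm(commands=[{"fingers":0.18,"dx":-0.005,"dy":-0.06,"dz":0,"roll":0},{"fingers":0.18,"dx":-0.01,"dy":-0.12,"dz":0,"roll":0},{"fingers":0.18,"dx":-0.016,"dy":-0.18,"dz":0,"roll":0},{"fingers":0.18,"dx":-0.02,"dy":-0.24,"dz":0,"roll":0},{"fingers":0.18,"dx":-0.025,"dy":-0.3,"dz":0,"roll":0},{"fingers":0.18,"dx":-0.03,"dy":-0.36,"dz":0,"roll":0},{"fingers":0.18,"dx":-0.036,"dy":-0.42,"dz":0,"roll":0},{"fingers":0.18,"dx":-0.042,"dy":-0.47,"dz":0,"roll":0}])

```text
time: 2.15
tool_pos: [0.4473, 0.1737, 0.2505]
tcp_rot: [3.139, -0.132, -0.0]
wrist_force: [0.8, -0.3, 0.1]
width: 0.407
grip_force: 0.0
```

Request:
step_arm(commands=[{"fingers":0.18,"dx":-0.023,"dy":-0.05,"dz":0,"roll":0},{"fingers":0.18,"dx":-0.036,"dy":-0.09,"dz":0,"roll":0},{"fingers":0.18,"dx":-0.036,"dy":-0.09,"dz":0,"roll":0},{"fingers":0.18,"dx":-0.036,"dy":-0.09,"dz":0,"roll":0}])

```text
time: 2.65
tool_pos: [0.4196, 0.2638, 0.2504]
tcp_rot: [3.138, -0.132, -0.001]
wrist_force: [-0.8, 0.2, 0.2]
width: 0.409
grip_force: 0.0
```

```bash
cat > snap.py <<'E'
from h import *
import sys,pickle
n=sys.argv[1]
s=read_state(); c=calibration("wrist"); p,d=read_camera("wrist"); cv2.imwrite(f"pics/{n}.png",p)
pickle.dump(c,open(f"pics/{n}.pkl","wb"))
print(s["time"],s["tool_pos"],s["tcp_rot"],s["wrist_force"])
cv2.imwrite(f"pics/{n}b.png",cv2.resize(p,None,fx=1.5625,fy=1.5625,interpolation=cv2.INTER_CUBIC))
E
python3 snap.py w1
```

```text
2.65 [0.41955823 0.26382687 0.25035598] [ 3.13770492e+00 -1.32194981e-01 -7.72224382e-04] [-0.77253093  0.21569567  0.15770585]
```

View pics/w1b.png

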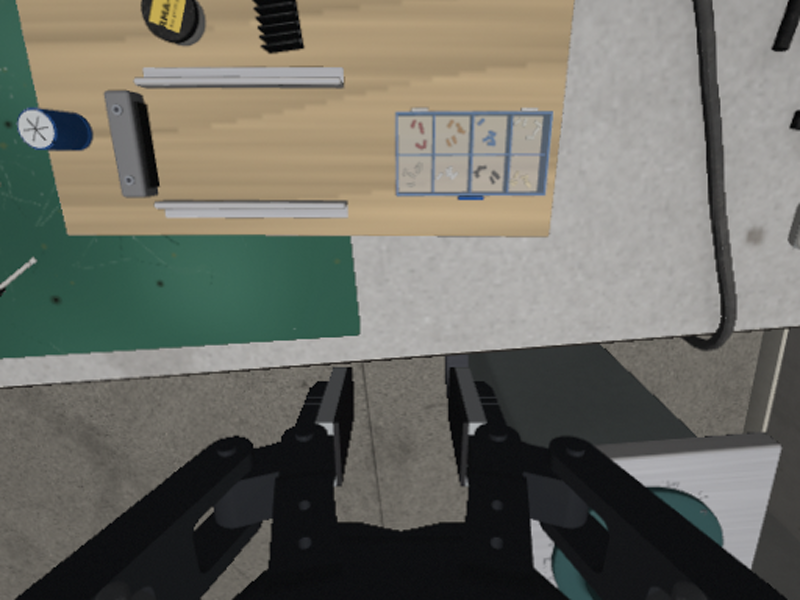

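The wrist view (800 px wide) shows the case with top corners near (396,112), (552,111), (549,194) and (396,195), and the lip at (470,197). The rails run (135..345, 68-87) and (155..347, 201-217), with the stop at (130,143). I'll refine these to subpixel.

```bash
python3 - <<'E'
from h import *
import pickle
p=cv2.imread("pics/w1.png");c=pickle.load(open("pics/w1.pkl","rb"))
g=cv2.cvtColor(p,cv2.COLOR_BGR2GRAY).astype(int)
for u in(110,160,210): print(u,"up",list(g[40:60,u]),"lo",list(g[124:142,u]))
h=cv2.cvtColor(p,cv2.COLOR_BGR2HSV)
m=((h[...,0]>95)&(h[...,0]<125)&(h[...,1]>70)).astype(np.uint8)
m[:,:240]=0;m[:60]=0;m[140:]=0;m[:,360:]=0
ys,xs=np.nonzero(m);print(xs.min(),xs.max(),ys.min(),ys.max())
cnt=np.c_[xs,ys]
for u in(262,290,315,345): 
    r=ys[xs==u];print(u,r.min(),r.max(),list(h[r.min()-3:r.min()+3,u,1]),list(h[r.max()-3:r.max()+4,u,1]))
for v in(80,90,100,115):
    r=xs[ys==v];print(v,r.min(),r.max(),list(g[v,r.min()-3:r.min()+4]),list(g[v,r.max()-6:r.max()+4]))
def show(n,uv,z): print(n,(onplane(c,np.array(uv)/1.5625,z)*1000).round(1).tolist())
show("case",[[396,112],[552,111],[549,194],[396,195]],.031)
E
python3 -c "
import cv2
p=cv2.imread('pics/w1.png')[35:145,60:360]
cv2.imwrite('pics/w1c.png',cv2.resize(p,None,fx=2.66,fy=4,interpolation=cv2.INTER_NEAREST))"
```

```text
110 up [np.int64(156), np.int64(155), np.int64(153), np.int64(148), np.int64(171), np.int64(171), np.int64(168), np.int64(167), np.int64(161), np.int64(130), np.int64(163), np.int64(173), np.int64(168), np.int64(152), np.int64(110), np.int64(78), np.int64(110), np.int64(152), np.int64(152), np.int64(152)] lo [np.int64(143), np.int64(141), np.int64(140), np.int64(125), np.int64(89), np.int64(111), np.int64(160), np.int64(175), np.int64(169), np.int64(149), np.int64(156), np.int64(173), np.int64(175), np.int64(175), np.int64(178), np.int64(165), np.int64(151), np.int64(149)]
160 up [np.int64(153), np.int64(152), np.int64(135), np.int64(154), np.int64(172), np.int64(170), np.int64(169), np.int64(170), np.int64(168), np.int64(156), np.int64(170), np.int64(173), np.int64(170), np.int64(146), np.int64(89), np.int64(78), np.int64(126), np.int64(148), np.int64(150), np.int64(149)] lo [np.int64(145), np.int64(144), np.int64(141), np.int64(128), np.int64(90), np.int64(110), np.int64(161), np.int64(175), np.int64(172), np.int64(151), np.int64(164), np.int64(172), np.int64(174), np.int64(176), n
[... 1880 characters left out ...]
94), np.int64(96), np.int64(119), np.int64(143), np.int64(147), np.int64(147)]
100 301 350 [np.int64(163), np.int64(142), np.int64(105), np.int64(108), np.int64(140), np.int64(159), np.int64(162)] [np.int64(165), np.int64(125), np.int64(97), np.int64(93), np.int64(93), np.int64(96), np.int64(116), np.int64(145), np.int64(147), np.int64(146)]
115 348 348 [np.int64(92), np.int64(94), np.int64(93), np.int64(108), np.int64(128), np.int64(154), np.int64(165)] [np.int64(170), np.int64(162), np.int64(117), np.int64(92), np.int64(94), np.int64(93), np.int64(108), np.int64(128), np.int64(154), np.int64(165)]
case [[534.6, 257.4, 31.0], [525.1, 130.4, 31.0], [458.7, 131.5, 31.0], [468.6, 263.1, 31.0]]
```

View pics/w1c.png

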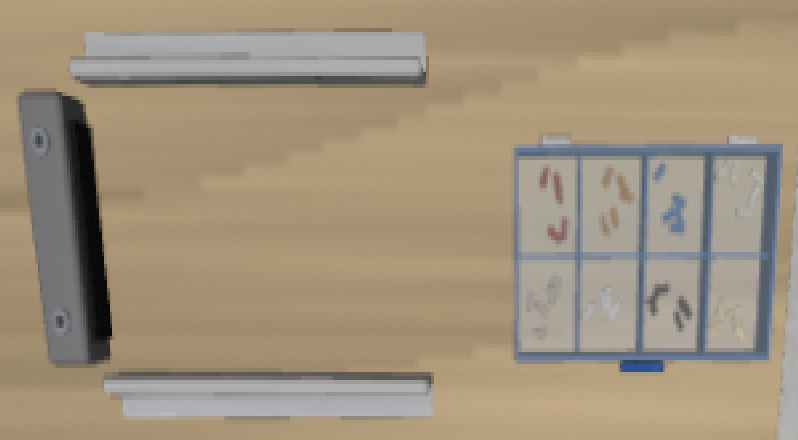

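```bash
cat > geo.py <<'E'
from h import *
def lane(c,up,lo,ends):
    U=onplane(c,up,.027)[:,:2];L=onplane(c,lo,.027)[:,:2];E=onplane(c,ends,.027)[:,:2]
    dirs=[np.polyfit(a[:,1],a[:,0],1) for a in(U,L)]
    s=np.mean([d[0] for d in dirs]); ex=np.array([s,1])/np.hypot(s,1); ey=np.array([-ex[1],ex[0]])
    cu,cl=(U@ey).mean(),(L@ey).mean()
    print("rail dirs",[d[0] for d in dirs],"gap",cl-cu,"ends along",E@ex)
    O=ex*(E@ex).mean()+ey*(cu+cl)/2
    return O,ex,ey
E
python3 - <<'E'
from geo import *
import pickle
c=pickle.load(open("pics/w1.pkl","rb"))
O,ex,ey=lane(c,[[110,53.5],[160,53.3],[210,53.2]],[[110,129.4],[160,129.4],[210,129.6]],[[219.5,53],[222,129.5]])
print("O",O,"ex",ex)
p=onplane(c,np.array([[515,146],[782,145],[769,360],[515,361]])/[2.66,4]+[60,35],.031)[:,:2]
q=np.c_[(p-O)@ex,(p-O)@ey]*1000;print(q.round(1))
print("centre",q.mean(0))
a=[np.degrees(np.arctan2(q[i,1]-q[j,1],q[i,0]-q[j,0])) for i,j in((0,1),(3,2))]+[np.degrees(np.arctan2(-(q[i,0]-q[j,0]),(q[i,1]-q[j,1]))) for i,j in((3,0),(2,1))]
print("case yaw rel lane deg",a)
np.savez("lane.npz",O=O,ex=ex,ey=ey)
st=(onplane(c,np.array([[65,100],[110,345]])/[2.66,4]+[60,35],.03)[:,:2]-O)@np.c_[ex,ey];print("stop",st*1000)
E
```

```text
rail dirs [np.float64(0.08837350331668409), np.float64(0.08933296242406188)] gap 0.0949119607899383 ends along [0.34665953 0.34656657]
O [0.51278701 0.30241582] ex [0.08850455 0.99607577]
[[ -43.1  -25.9]
 [-171.2  -27.2]
 [-172.1   39.9]
 [ -43.3   41.1]]
centre [-107.41562633    6.98086681]
case yaw rel lane deg [np.float64(0.600305984288953), np.float64(0.531420028277842), np.float64(0.12644125212656437), np.float64(0.7778596884622637)]
stop [[172.01033666 -39.71142184]
 [162.69459817  36.29881339]]
```

Request:
step_arm(commands=[{"fingers":0.18,"dx":0.019,"dy":0.06,"dz":0.0,"roll":0.3},{"fingers":0.18,"dx":0.019,"dy":0.06,"dz":0.05,"roll":0.3},{"fingers":0.18,"dx":0.019,"dy":0.06,"dz":0.1,"roll":0.3},{"fingers":0.18,"dx":0.019,"dy":0.06,"dz":0.15,"roll":0.3},{"fingers":0.18,"dx":0.019,"dy":0.06,"dz":0.18,"roll":0.3},{"fingers":0.18,"dx":0.019,"dy":0.06,"dz":0.2,"roll":0.3},{"fingers":0.18,"dx":0.019,"dy":0.06,"dz":0.2,"roll":0.3},{"fingers":0.18,"dx":0.019,"dy":0.06,"dz":0.2,"roll":0.3}])

```text
time: 3.7
tool_pos: [0.4345, 0.2025, 0.0517]
tcp_rot: [-3.138, 0.144, -0.002]
wrist_force: [-0.0, 1.1, 0.0]
width: 0.41
grip_force: 0.0
```

```bash
python3 snap.py w2
python3 - <<'E'
from h import *
L=np.load("lane.npz");s=read_state();v=s["tool_pos"][:2]-L["O"];print("TCP lane",v@L["ex"]*1e3,v@L["ey"]*1e3,"yaw",np.degrees(2*np.arctan2(s["tcp_rot"][1],s["tcp_rot"][0])),s["width"])
E
```

```text
3.7 [0.43449992 0.20252375 0.05170566] [-3.13785023e+00  1.43513959e-01 -1.95493697e-03] [-0.04355757  1.14419701  0.0372853 ]
TCP lane -106.02450036252735 68.84384793511695 yaw 354.7809515821877 0.4120463974817707
```

View pics/w2b.png

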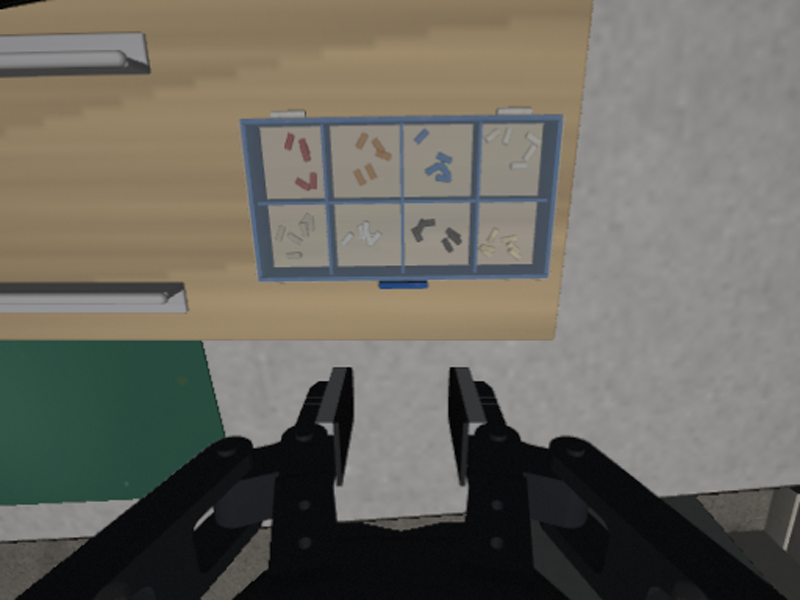

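The fingers straddle the lip at (403,285). The case's near side is at row 279, lying parallel to the tool. I'll lower and push sideways.

Request:
step_arm(commands=[{"fingers":0.18,"dx":0.0,"dy":0,"dz":0.02,"roll":0},{"fingers":0.18,"dx":0.0,"dy":0,"dz":0.04,"roll":0},{"fingers":0.18,"dx":0.0,"dy":0,"dz":0.041,"roll":0},{"fingers":0.18,"dx":0.003,"dy":0,"dz":0.041,"roll":0},{"fingers":0.18,"dx":0.007,"dy":0,"dz":0.041,"roll":0},{"fingers":0.18,"dx":0.01,"dy":0,"dz":0.041,"roll":0},{"fingers":0.18,"dx":0.012,"dy":0,"dz":0.041,"roll":0},{"fingers":0.18,"dx":0.014,"dy":0,"dz":0.041,"roll":0}])

```text
time: 4.75
tool_pos: [0.4477, 0.2018, 0.0099]
tcp_rot: [3.138, -0.141, 0.0]
wrist_force: [0.2, 0.3, -0.4]
width: 0.407
grip_force: 0.0
```

Request:
step_arm(commands=[{"fingers":0.18,"dx":0.0015,"dy":0,"dz":0,"roll":0},{"fingers":0.18,"dx":0.003,"dy":0,"dz":0,"roll":0},{"fingers":0.18,"dx":0.0045,"dy":0,"dz":0,"roll":0},{"fingers":0.18,"dx":0.006,"dy":0,"dz":0,"roll":0},{"fingers":0.18,"dx":0.0075,"dy":0,"dz":0,"roll":0},{"fingers":0.18,"dx":0.009,"dy":0,"dz":0,"roll":0},{"fingers":0.18,"dx":0.0095,"dy":0,"dz":0,"roll":0},{"fingers":0.18,"dx":0.0095,"dy":0,"dz":0,"roll":0}])

```text
time: 5.75
tool_pos: [0.457, 0.2009, 0.0098]
tcp_rot: [-3.138, 0.141, -0.0]
wrist_force: [-1.2, -0.5, 0.3]
width: 0.409
grip_force: 0.0
```

```bash
cat > casepos.py <<'E'
from h import *
import sys,pickle
n=sys.argv[1]; p=cv2.imread(f"pics/{n}.png");c=pickle.load(open(f"pics/{n}.pkl","rb"));L=np.load("lane.npz")
h=cv2.cvtColor(p,cv2.COLOR_BGR2HSV)
m=((h[...,0]>95)&(h[...,0]<125)&(h[...,1]>60)&(h[...,2]>60)).astype(np.uint8)*255
m=cv2.morphologyEx(m,cv2.MORPH_CLOSE,np.ones((3,3)))
k=[x for x in cv2.findContours(m,cv2.RETR_EXTERNAL,cv2.CHAIN_APPROX_NONE)[0] if cv2.contourArea(cv2.convexHull(x))>1500]
for x in k:
    w=onplane(c,x[:,0,:],.031)[:,:2]-L["O"]; q=np.c_[w@L["ex"],w@L["ey"]]*1000
    r=cv2.minAreaRect(q.astype(np.float32)); print("px",cv2.boundingRect(x),"lane rect",np.round(r[0],1),np.round(r[1],1),round(r[2],2))
    for name,i,lo in(("-y",1,True),("+y",1,False),("-x",0,True),("+x",0,False)):
        j=1-i; mid=np.median(q[:,j]); b=[]
        span=45 if i==1 else 25
        for t in np.arange(-span,span+1,6):
            s=q[abs(q[:,j]-r[0][j]-t)<3,i]
            if len(s): b.append((t,s.min() if lo else s.max()))
        b=np.array(b); f=np.polyfit(b[:,0],b[:,1],1); e=abs(b[:,1]-np.polyval(f,b[:,0])); b=b[e<=np.median(e)*2+.3]; f=np.polyfit(b[:,0],b[:,1],1)
        print(name,"edge at",f[1].round(1),"slope deg",np.degrees(f[0]).round(2))
s=read_state();v=s["tool_pos"][:2]-L["O"];print("TCP lane",(v@L["ex"]*1e3).round(1),(v@L["ey"]*1e3).round(1),"yaw",np.degrees(2*np.arctan2(s["tcp_rot"][1],s["tcp_rot"][0]))%360)
E
python3 casepos.py w1; python3 snap.py w3; python3 casepos.py w3
```

```text
px (254, 72, 100, 56) lane rect [-107.1    8.6] [127.   68.9] 0.47
-y edge at -25.7 slope deg 0.47
+y edge at 39.1 slope deg 0.38
-x edge at -170.2 slope deg 0.04
+x edge at -73.8 slope deg -1.51
TCP lane -106.0 46.6 yaw 354.840886872654
5.75 [0.45698483 0.20093596 0.00979031] [-3.13838349e+00  1.41391078e-01 -8.65307544e-06] [-1.18528464 -0.46010372  0.289178  ]
px (131, 113, 254, 130) lane rect [-107.3    7.5] [126.9  71. ] 0.67
-y edge at -27.7 slope deg 0.57
+y edge at 38.1 slope deg 0.51
-x edge at -170.7 slope deg -0.5
+x edge at -44.0 slope deg -0.37
TCP lane -106.1 46.6 yaw 354.8354339188248
```

Request:
step_arm(commands=[{"fingers":0.18,"dx":0.001,"dy":0,"dz":0,"roll":0},{"fingers":0.18,"dx":0.002,"dy":0,"dz":0,"roll":0},{"fingers":0.18,"dx":0.003,"dy":0,"dz":0,"roll":0},{"fingers":0.18,"dx":0.004,"dy":0,"dz":0,"roll":0},{"fingers":0.18,"dx":0.004,"dy":0,"dz":0,"roll":0}])

```text
time: 6.42
tool_pos: [0.4611, 0.2006, 0.0098]
tcp_rot: [-3.138, 0.142, -0.0]
wrist_force: [-0.0, -0.3, 0.2]
width: 0.41
grip_force: 0.0
```

```bash
python3 snap.py w4; python3 casepos.py w4
```

```text
6.425 [0.46105644 0.20057269 0.00980178] [-3.13832763e+00  1.41591987e-01 -1.30083885e-04] [-0.02140224 -0.34540697  0.21885836]
px (132, 121, 253, 128) lane rect [-107.3    7.3] [126.9  71. ] 0.72
-y edge at -27.8 slope deg 0.66
+y edge at 38.0 slope deg 0.71
-x edge at -170.7 slope deg -0.53
+x edge at -44.0 slope deg -0.45
TCP lane -106.0 42.6 yaw 354.8368792793337
```

View pics/w4b.png

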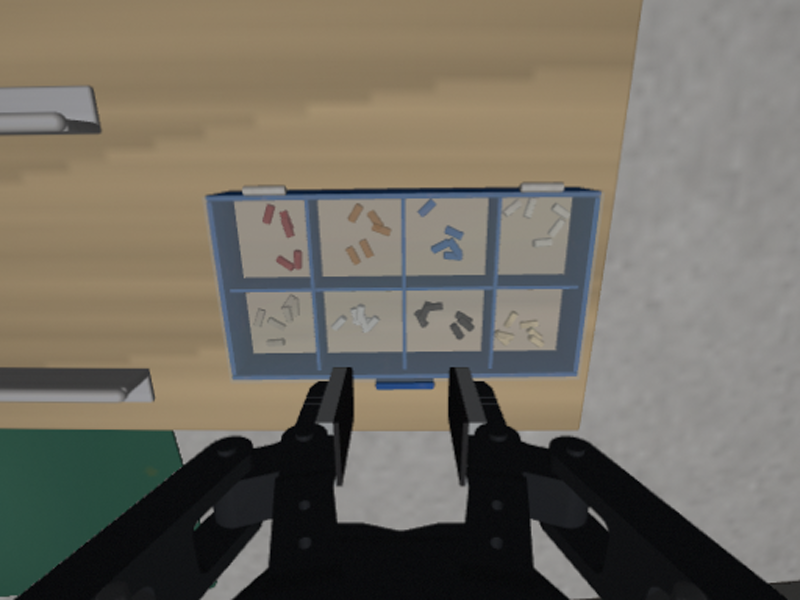

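Run:
```python
from h import *
import pickle
c=pickle.load(open("pics/w4.pkl","rb"));s=read_state();L=np.load("lane.npz")
t=s["tool_pos"]; fx=-L["ey"];fy=-L["ex"]
for x in(-11,0,11):
  for z in(0,5,10,20,40): 
    P=np.r_[t[:2]+fx*x*1e-3+fy*-.0175,t[2]+z*1e-3]; print(x,z,(proj(c,P)*1.5625).round(0))
p,d=read_camera("wrist")
for u,v in((338,372),(338,385),(345,370),(345,400),(345,440),(345,478),(462,372),(462,400),(403,384),(403,330)):
    U,V=u/1.5625,v/1.5625; z=d[int(V),int(U)]; o,r=ray(c,[U,V]); M=c["world_to_cam"]; 
    k=z/ -(M[:3,:3]@r[0])[2]; P=o+r[0]*k; w=P[:2]-L["O"]; print((u,v),"lane x,y,z mm",(w@L["ex"]*1e3).round(1),(w@L["ey"]*1e3).round(1),(P[2]*1e3).round(1))
```

```text
-11 0 [[359. 385.]]
-11 5 [[358. 391.]]
-11 10 [[356. 397.]]
-11 20 [[354. 411.]]
-11 40 [[348. 444.]]
0 0 [[358. 362.]]
0 5 [[357. 367.]]
0 10 [[355. 373.]]
0 20 [[353. 386.]]
0 40 [[347. 416.]]
11 0 [[357. 337.]]
11 5 [[356. 342.]]
11 10 [[354. 348.]]
11 20 [[352. 359.]]
11 40 [[345. 387.]]
(338, 372) lane x,y,z mm -84.7 32.3 38.4
(338, 385) lane x,y,z mm -86.0 31.9 48.2
(345, 370) lane x,y,z mm -86.9 32.3 36.9
(345, 400) lane x,y,z mm -89.4 32.0 57.0
(345, 440) lane x,y,z mm -89.2 44.3 60.2
(345, 478) lane x,y,z mm -79.2 110.1 0.9
(462, 372) lane x,y,z mm -127.6 32.1 38.9
(462, 400) lane x,y,z mm -125.3 32.6 56.1
(403, 384) lane x,y,z mm -107.3 41.5 30.4
(403, 330) lane x,y,z mm -107.2 19.9 30.5
```

Run:
```python
from h import *
c=calibration("side");s=read_state();p,d=read_camera("side")
u,v=proj(c,s["tool_pos"])[0];print(u,v)
u,v=int(u),int(v);x=p[v-50:v+25,u-50:u+50];cv2.imwrite("pics/s1.png",cv2.resize(x,None,fx=8,fy=8,interpolation=cv2.INTER_NEAREST))
```

```text
265.36666993566644 208.13499046512717
```

View pics/s1.png

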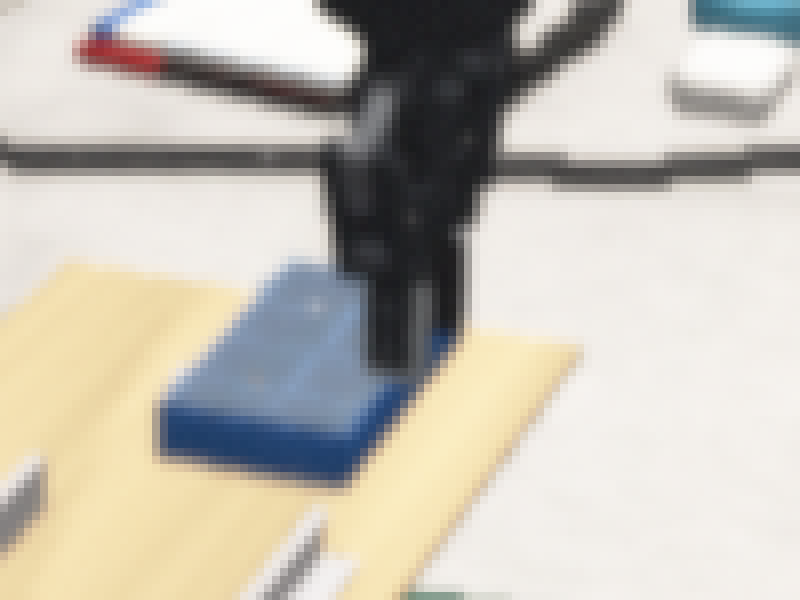

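The side view shows the fingertips above the case lid (at about (390,370)), so the tips end about 25 mm behind the reported TCP. Nothing has been touched. I'll back off sideways, lower farther while watching the force, then push.

Request:
step_arm(commands=[{"fingers":0.18,"dx":-0.01,"dy":0,"dz":0,"roll":0},{"fingers":0.18,"dx":-0.022,"dy":0,"dz":0,"roll":0},{"fingers":0.18,"dx":-0.022,"dy":0,"dz":0,"roll":0},{"fingers":0.18,"dx":-0.022,"dy":0,"dz":0.005,"roll":0},{"fingers":0.18,"dx":-0.022,"dy":0,"dz":0.01,"roll":0},{"fingers":0.18,"dx":-0.022,"dy":0,"dz":0.01,"roll":0}])

```text
time: 7.32
tool_pos: [0.4386, 0.2023, -0.0009]
tcp_rot: [3.138, -0.142, -0.002]
wrist_force: [0.5, 0.2, 0.1]
width: 0.41
grip_force: 0.0
```

Request:
step_arm(commands=[{"fingers":0.18,"dx":0,"dy":0,"dz":0.003,"roll":0},{"fingers":0.18,"dx":0,"dy":0,"dz":0.006,"roll":0},{"fingers":0.18,"dx":0,"dy":0,"dz":0.009,"roll":0},{"fingers":0.18,"dx":0,"dy":0,"dz":0.009,"roll":0}])

```text
time: 7.82
tool_pos: [0.4387, 0.2024, -0.0096]
tcp_rot: [3.138, -0.141, -0.001]
wrist_force: [-0.2, 0.8, 1.0]
width: 0.414
grip_force: 0.0
```

```bash
cat > tip.py <<'E'
from h import *
L=np.load("lane.npz");c=calibration("wrist");p,d=read_camera("wrist");s=read_state();print(s["tool_pos"],s["wrist_force"])
for u in(344,462):
  for v in(369,371,376):
    U,V=u/1.5625,v/1.5625; z=d[int(V),int(U)]; o,r=ray(c,[U,V]); M=c["world_to_cam"]
    P=o+r[0]*(z/-(M[:3,:3]@r[0])[2]); w=P[:2]-L["O"]; print((u,v),"lane",(w@L["ex"]*1e3).round(1),(w@L["ey"]*1e3).round(1),(P[2]*1e3).round(1))
E
python3 tip.py
```

```text
[ 0.43884677  0.20246773 -0.00940506] [-0.25004384  0.05905627 -0.31355593]
(344, 369) lane -86.7 54.4 17.3
(344, 371) lane -86.7 55.0 17.6
(344, 376) lane -87.3 54.6 22.2
(462, 369) lane -128.1 54.7 16.8
(462, 371) lane -127.8 54.3 19.0
(462, 376) lane -127.4 54.5 22.3
```

Request:
step_arm(commands=[{"fingers":0.18,"dx":0,"dy":0,"dz":0.005,"roll":0},{"fingers":0.18,"dx":0.003,"dy":0,"dz":0.005,"roll":0},{"fingers":0.18,"dx":0.006,"dy":0,"dz":0.005,"roll":0},{"fingers":0.18,"dx":0.009,"dy":0,"dz":0.005,"roll":0},{"fingers":0.18,"dx":0.011,"dy":0,"dz":0.005,"roll":0},{"fingers":0.18,"dx":0.0125,"dy":0,"dz":0.005,"roll":0},{"fingers":0.18,"dx":0.014,"dy":0,"dz":0.005,"roll":0}])

```text
time: 8.75
tool_pos: [0.4524, 0.2013, -0.0143]
tcp_rot: [3.138, -0.142, -0.002]
wrist_force: [-4.1, 1.5, 2.2]
width: 0.408
grip_force: 1.9
```

Request:
step_arm(commands=[{"fingers":0.18,"dx":0.001,"dy":0,"dz":0,"roll":0},{"fingers":0.18,"dx":0.002,"dy":0,"dz":0,"roll":0},{"fingers":0.18,"dx":0.003,"dy":0,"dz":0,"roll":0},{"fingers":0.18,"dx":0.004,"dy":0,"dz":0,"roll":0},{"fingers":0.18,"dx":0.005,"dy":0,"dz":0,"roll":0},{"fingers":0.18,"dx":0.0055,"dy":0,"dz":0,"roll":0},{"fingers":0.18,"dx":0.0055,"dy":0,"dz":0,"roll":0}])

```text
time: 9.62
tool_pos: [0.4587, 0.2007, -0.0144]
tcp_rot: [3.138, -0.141, 0.001]
wrist_force: [-1.3, -0.5, -0.7]
width: 0.405
grip_force: 0.6
```

```bash
python3 tip.py; python3 snap.py w5; python3 casepos.py w5
```

```text
[ 0.45867225  0.20068231 -0.01432852] [-1.57743624 -0.05690246 -0.86140951]
(344, 369) lane -89.4 24.6 31.4
(344, 371) lane -89.3 25.6 30.8
(344, 376) lane -89.2 27.5 30.4
(462, 369) lane -125.1 24.8 31.0
(462, 371) lane -125.0 25.2 31.6
(462, 376) lane -125.2 27.2 30.9
9.675 [ 0.45867225  0.20068231 -0.01432852] [ 3.13833678e+00 -1.41377635e-01  6.58229396e-04] [-1.57743624 -0.05690246 -0.86140951]
px (106, 107, 308, 152) lane rect [-107.8    1.4] [ 70.6 126.2] 89.96
-y edge at -33.7 slope deg -0.04
+y edge at 32.0 slope deg -0.03
-x edge at -170.8 slope deg -0.08
+x edge at -44.7 slope deg 0.12
TCP lane -106.1 44.9 yaw 354.8430405808598
```

The case is now in line, with yaw near 0 and its centre within 1 mm of the centre line. I'll retreat, rise and check the wrist joint.

Request:
step_arm(commands=[{"fingers":0.18,"dx":-0.01,"dy":0,"dz":0,"roll":0},{"fingers":0.18,"dx":-0.022,"dy":0,"dz":0,"roll":0},{"fingers":0.18,"dx":-0.025,"dy":0,"dz":0,"roll":0},{"fingers":0.18,"dx":-0.025,"dy":0,"dz":-0.04,"roll":0},{"fingers":0.18,"dx":-0.025,"dy":0,"dz":-0.09,"roll":0},{"fingers":0.18,"dx":-0.025,"dy":0,"dz":-0.14,"roll":0},{"fingers":0.18,"dx":-0.025,"dy":0,"dz":-0.14,"roll":0}])

```text
time: 10.6
tool_pos: [0.4375, 0.2048, 0.1312]
tcp_rot: [-3.134, 0.141, -0.016]
wrist_force: [0.1, 0.3, 0.2]
width: 0.411
grip_force: 0.0
```

```bash
python3 -c "
from h import *
s=read_state();print(s['q'].round(2),s['tool_pos'],s['tcp_rot'])"
```

```text
[ 0.39 -0.04  2.1  -0.    1.08  2.05] [0.43747385 0.20478191 0.131185  ] [-3.13377685  0.14068841 -0.01597646]
```

Request:
step_arm(commands=[{"fingers":0.18,"dx":0.01,"dy":0.03,"dz":0,"roll":-10},{"fingers":0.18,"dx":0.02,"dy":0.06,"dz":0,"roll":-20},{"fingers":0.18,"dx":0.035,"dy":0.09,"dz":0,"roll":-30},{"fingers":0.18,"dx":0.05,"dy":0.111,"dz":0,"roll":-40},{"fingers":0.18,"dx":0.0665,"dy":0.111,"dz":0,"roll":-50},{"fingers":0.18,"dx":0.0665,"dy":0.111,"dz":0,"roll":-60},{"fingers":0.18,"dx":0.0665,"dy":0.111,"dz":0,"roll":-70},{"fingers":0.18,"dx":0.0665,"dy":0.111,"dz":0,"roll":-80}])

```text
time: 11.6
tool_pos: [0.4889, 0.0864, 0.1244]
tcp_rot: [-2.489, -1.916, 0.002]
wrist_force: [-0.4, 1.3, -0.2]
width: 0.409
grip_force: 0.0
```

Request:
step_arm(commands=[{"fingers":0.18,"dx":0,"dy":0,"dz":0,"roll":-10},{"fingers":0.18,"dx":0,"dy":0,"dz":0.04,"roll":-10},{"fingers":0.18,"dx":0,"dy":0,"dz":0.08,"roll":-10},{"fingers":0.18,"dx":0,"dy":0,"dz":0.08,"roll":-10}])

```text
time: 12.1
tool_pos: [0.4851, 0.086, 0.0416]
tcp_rot: [-2.315, -2.116, 0.012]
wrist_force: [-1.0, -0.0, -0.2]
width: 0.411
grip_force: 0.0
```

```bash
python3 tip.py; python3 snap.py w6; python3 casepos.py w6
```

```text
[0.48744688 0.08629759 0.04394444] [0.82979116 0.74190005 0.98059166]
(344, 369) lane -207.0 28.1 69.1
(344, 371) lane -207.1 27.9 70.4
(344, 376) lane -207.8 27.7 72.7
(462, 369) lane -207.1 -13.1 68.7
(462, 371) lane -207.4 -13.0 69.5
(462, 376) lane -207.7 -12.6 72.6
12.15 [0.48744688 0.08629759 0.04394444] [-2.31689859 -2.11744371  0.00638333] [0.82979116 0.74190005 0.98059166]
px (202, 0, 126, 159) lane rect [-127.6    2.3] [70.2 87.9] 89.92
-y edge at -32.5 slope deg -0.33
+y edge at 35.1 slope deg 3.69
-x edge at -171.6 slope deg -0.03
+x edge at -108.2 slope deg 0.06
TCP lane -217.1 4.3 yaw 84.85028365398449
```

View pics/w6b.png

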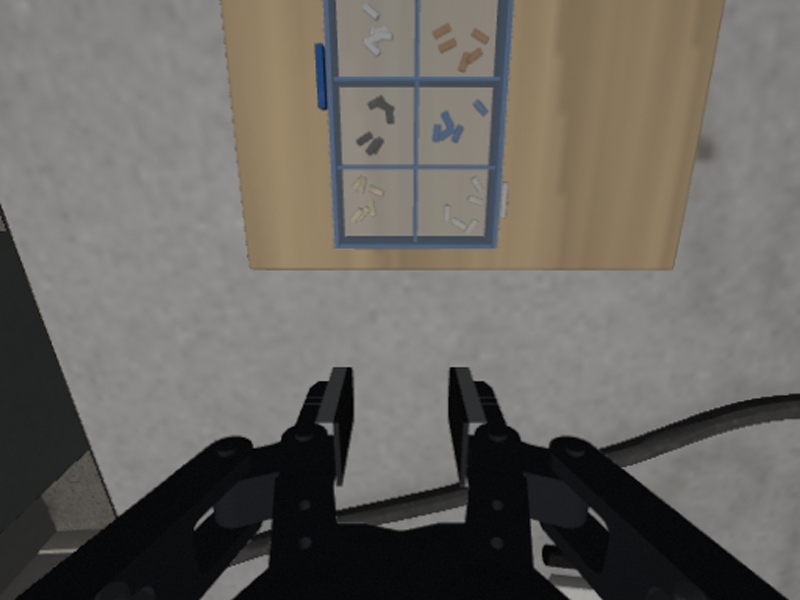

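The case is straight ahead with its rear edge at row 245 (columns 337-495). The cable is behind the fingers and clear. I'll lower.

Request:
step_arm(commands=[{"fingers":0.18,"dx":0,"dy":0,"dz":0,"roll":0},{"fingers":0.18,"dx":0,"dy":0,"dz":0.02,"roll":0},{"fingers":0.18,"dx":0,"dy":0,"dz":0.04,"roll":0},{"fingers":0.18,"dx":0,"dy":0,"dz":0.04,"roll":0},{"fingers":0.18,"dx":0,"dy":0,"dz":0.04,"roll":0},{"fingers":0.18,"dx":0,"dy":0,"dz":0.04,"roll":0}])

```text
time: 12.95
tool_pos: [0.4911, 0.0867, 0.0072]
tcp_rot: [2.318, 2.118, 0.003]
wrist_force: [-0.0, -0.1, 0.4]
width: 0.406
grip_force: 0.0
```

```bash
python3 tip.py; python3 snap.py w7; python3 casepos.py w7
```

```text
[0.49087565 0.08667114 0.00699522] [ 0.40809403 -0.30490492 -0.17902834]
(344, 369) lane -206.7 22.7 32.9
(344, 371) lane -206.2 22.4 35.4
(344, 376) lane -206.6 22.0 38.3
(462, 369) lane -206.1 -18.8 34.2
(462, 371) lane -207.0 -18.8 34.0
(462, 376) lane -206.6 -18.2 38.3
13.0 [0.49087565 0.08667114 0.00699522] [2.3181411  2.11841402 0.00288755] [ 0.40809403 -0.30490492 -0.17902834]
px (178, 0, 160, 174) lane rect [-132.6    2.3] [70.  77.5] 89.96
-y edge at -32.5 slope deg -0.15
+y edge at 34.7 slope deg 3.79
-x edge at -171.3 slope deg 0.06
+x edge at -108.5 slope deg 0.28
TCP lane -216.9 2.9 yaw 84.84094483496325
```

Request:
step_arm(commands=[{"fingers":0.18,"dx":0,"dy":0.0025,"dz":0.011,"roll":0},{"fingers":0.18,"dx":0,"dy":0.0025,"dz":0.021,"roll":0},{"fingers":0.18,"dx":0.01,"dy":0.0025,"dz":0.021,"roll":0},{"fingers":0.18,"dx":0.02,"dy":0.0025,"dz":0.021,"roll":0},{"fingers":0.18,"dx":0.028,"dy":0.0025,"dz":0.021,"roll":0},{"fingers":0.18,"dx":0.032,"dy":0.0025,"dz":0.021,"roll":0},{"fingers":0.18,"dx":0.036,"dy":0.0025,"dz":0.021,"roll":0},{"fingers":0.18,"dx":0.042,"dy":0.0025,"dz":0.021,"roll":0}])

```text
time: 14.05
tool_pos: [0.4962, 0.1278, -0.0149]
tcp_rot: [2.319, 2.119, -0.001]
wrist_force: [-1.1, -3.3, 3.1]
width: 0.41
grip_force: 1.8
```

Request:
step_arm(commands=[{"fingers":0.18,"dx":0.005,"dy":0,"dz":0,"roll":0},{"fingers":0.18,"dx":0.01,"dy":0,"dz":0,"roll":0},{"fingers":0.18,"dx":0.014,"dy":0,"dz":0,"roll":0},{"fingers":0.18,"dx":0.014,"dy":0,"dz":0,"roll":0}])

```text
time: 14.55
tool_pos: [0.4974, 0.1427, -0.0153]
tcp_rot: [-2.319, -2.119, -0.001]
wrist_force: [0.4, -0.0, -0.0]
width: 0.412
grip_force: 0.2
```

```bash
python3 snap.py w8; python3 casepos.py w8
python3 - <<'E'
from h import *
p,d=read_camera("top");cv2.imwrite("pics/t8.png",p)
E
```

```text
14.55 [ 0.49742522  0.14271434 -0.01529377] [-2.31898413e+00 -2.11887758e+00 -1.24542161e-03] [ 0.39353579 -0.03448229 -0.04891794]
px (166, 0, 184, 252) lane rect [-95.9   2.3] [ 69.8 103.6] 89.96
-y edge at -32.5 slope deg -0.17
+y edge at 33.1 slope deg -0.02
-x edge at -147.4 slope deg 0.03
+x edge at -53.0 slope deg 0.64
TCP lane -160.4 1.3 yaw 84.82769803146795
```

View pics/w8b.png

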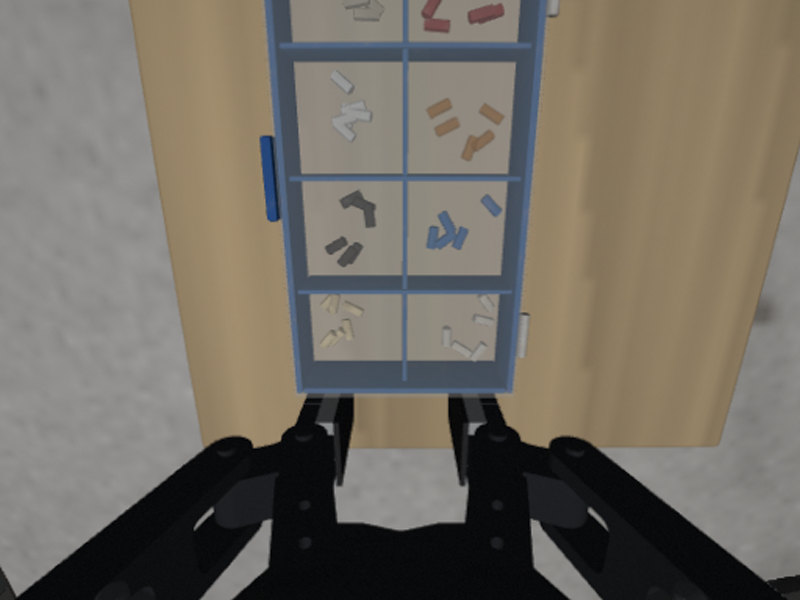

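The case is straight and centred in front of both fingers, with its rear edge at row 390 (columns 298-512). I'll push on into the lane.

Request:
step_arm(commands=[{"fingers":0.18,"dx":0.006,"dy":0,"dz":0,"roll":0},{"fingers":0.18,"dx":0.014,"dy":0,"dz":0,"roll":0},{"fingers":0.18,"dx":0.022,"dy":0,"dz":0,"roll":0},{"fingers":0.18,"dx":0.03,"dy":0,"dz":0,"roll":0},{"fingers":0.18,"dx":0.038,"dy":0,"dz":0,"roll":0},{"fingers":0.18,"dx":0.046,"dy":0,"dz":0,"roll":0},{"fingers":0.18,"dx":0.053,"dy":0,"dz":0,"roll":0},{"fingers":0.18,"dx":0.06,"dy":0,"dz":0,"roll":0}])

```text
time: 15.65
tool_pos: [0.5026, 0.2023, -0.0154]
tcp_rot: [-2.319, -2.119, 0.0]
wrist_force: [-0.3, -1.8, 0.0]
width: 0.414
grip_force: 1.1
```

```bash
python3 snap.py w9; python3 casepos.py w9
```

```text
15.65 [ 0.50259257  0.20234133 -0.01535097] [-2.31902324e+00 -2.11905114e+00  2.58269040e-04] [-2.99324015e-01 -1.84922263e+00  1.59342673e-03]
px (167, 0, 183, 252) lane rect [-36.    2.3] [ 69.9 103.5] 89.95
-y edge at -32.5 slope deg -0.15
+y edge at 33.1 slope deg 0.0
-x edge at -87.5 slope deg 0.01
+x edge at 6.8 slope deg 0.43
TCP lane -99.8 1.1 yaw 84.84186684057732
```

Run:
```python
from h import *
import pickle
c=pickle.load(open("pics/w9.pkl","rb"));g=cv2.cvtColor(cv2.imread("pics/w9.png"),cv2.COLOR_BGR2GRAY).astype(np.float32);L=np.load("lane.npz")
for x in(5,12):
  for sg in(1,-1):
    ys=np.arange(34,58,1)*sg/1e3
    P=np.array([np.r_[L["O"]+L["ex"]*x/1e3+L["ey"]*y,.027] for y in ys]); uv=proj(c,P)
    v=cv2.remap(g,uv[:,0].astype(np.float32)[None],uv[:,1].astype(np.float32)[None],1)[0]
    print(x,sg,uv[[0,-1]].round(0).tolist(),list(zip((ys*1e3).round().astype(int).tolist(),v.astype(int).tolist())))
```

```text
5 1 [[173.0, 35.0], [114.0, 36.0]] [(34, 103), (35, 125), (36, 125), (37, 127), (38, 128), (39, 128), (40, 118), (41, 54), (42, 53), (43, 53), (44, 53), (45, 53), (46, 65), (47, 105), (48, 132), (49, 147), (50, 144), (51, 140), (52, 132), (53, 146), (54, 141), (55, 132), (56, 132), (57, 131)]
5 -1 [[347.0, 35.0], [406.0, 36.0]] [(-34, 115), (-35, 121), (-36, 120), (-37, 119), (-38, 119), (-39, 119), (-40, 115), (-41, 62), (-42, 63), (-43, 64), (-44, 63), (-45, 66), (-46, 68), (-47, 103), (-48, 131), (-49, 142), (-50, 144), (-51, 144), (-52, 122), (-53, 141), (-54, 137), (-55, 121), (-56, 124), (-57, 124)]
12 1 [[171.0, 15.0], [111.0, 16.0]] [(34, 98), (35, 124), (36, 119), (37, 118), (38, 120), (39, 123), (40, 118), (41, 53), (42, 52), (43, 52), (44, 52), (45, 54), (46, 66), (47, 104), (48, 131), (49, 146), (50, 143), (51, 140), (52, 135), (53, 144), (54, 139), (55, 131), (56, 130), (57, 129)]
12 -1 [[349.0, 15.0], [409.0, 16.0]] [(-34, 113), (-35, 121), (-36, 120), (-37, 119), (-38, 119), (-39, 120), (-40, 120), (-41, 62), (-42, 62), (-43, 63), (-44, 62), (-45, 64), (-46, 66), (-47, 103), (-48, 129), (-49, 141), (-50, 142), (-51, 143), (-52, 121), (-53, 141), (-54, 137), (-55, 121), (-56, 123), (-57, 124)]
```

Run:
```python
from h import *
L=np.load("lane.npz");c=calibration("wrist");p,d=read_camera("wrist");M=np.array(c["world_to_cam"])
V,U=np.mgrid[235:384:2,0:512:2];o,r=ray(c,np.c_[U.ravel(),V.ravel()]);z=d[V,U].ravel()
P=o+r*(z/-(r@M[:3,:3].T)[:,2])[:,None];w=P[:,:2]-L["O"];x,y=w@L["ex"]*1e3+99.8,w@L["ey"]*1e3-1.1;h=P[:,2]*1e3
ok=(z>0)&(z<.24)&(x>-40)&(x<25)
for a in range(10,120,8):
    k=ok&(h>=a)&(h<a+8); k2=k&(abs(y)>12)
    if k2.any(): print(a,"n",k2.sum(),"y",y[k2].min().round(),y[k2].max().round(),"x",x[k2].min().round(),x[k2].max().round())
```

```text
10 n 18 y -18.0 18.0 x -11.0 2.0
18 n 43 y -30.0 31.0 x -11.0 7.0
26 n 573 y -35.0 33.0 x -11.0 22.0
34 n 156 y -30.0 31.0 x -11.0 12.0
42 n 237 y -39.0 38.0 x -11.0 14.0
50 n 418 y -49.0 50.0 x -13.0 14.0
58 n 1299 y -52.0 53.0 x -12.0 14.0
66 n 779 y -56.0 56.0 x -13.0 18.0
74 n 1241 y -59.0 59.0 x -13.0 18.0
82 n 1460 y -62.0 63.0 x -7.0 18.0
90 n 1270 y -64.0 65.0 x 4.0 19.0
98 n 230 y -21.0 21.0 x 18.0 20.0
```

Request:
step_arm(commands=[{"fingers":0.18,"dx":0.007,"dy":0,"dz":0,"roll":0},{"fingers":0.18,"dx":0.015,"dy":0,"dz":0,"roll":0},{"fingers":0.18,"dx":0.023,"dy":0,"dz":0,"roll":0},{"fingers":0.18,"dx":0.031,"dy":0,"dz":0,"roll":0},{"fingers":0.18,"dx":0.039,"dy":0,"dz":0,"roll":0},{"fingers":0.18,"dx":0.047,"dy":0,"dz":0,"roll":0},{"fingers":0.18,"dx":0.054,"dy":0,"dz":0,"roll":0},{"fingers":0.18,"dx":0.06,"dy":0,"dz":0,"roll":0}])

```text
time: 16.75
tool_pos: [0.5081, 0.262, -0.0152]
tcp_rot: [-2.319, -2.119, 0.0]
wrist_force: [0.0, -2.1, 0.8]
width: 0.406
grip_force: 1.1
```

```bash
python3 snap.py w10; python3 casepos.py w10
```

```text
16.75 [ 0.50807501  0.26202621 -0.01523949] [-2.31893771e+00 -2.11944599e+00  2.28913402e-04] [ 0.03740855 -2.09915852  0.80437918]
px (166, 0, 184, 252) lane rect [23.9  2.3] [ 69.9 103.6] 89.96
-y edge at -32.6 slope deg -0.13
+y edge at 33.1 slope deg -0.0
-x edge at -27.6 slope deg 0.01
+x edge at 66.6 slope deg 0.27
TCP lane -39.9 1.0 yaw 84.8476208900965
```

Request:
step_arm(commands=[{"fingers":0.18,"dx":0.007,"dy":0,"dz":0,"roll":0},{"fingers":0.18,"dx":0.015,"dy":0,"dz":0,"roll":0},{"fingers":0.18,"dx":0.023,"dy":0,"dz":0,"roll":0},{"fingers":0.18,"dx":0.031,"dy":0,"dz":0,"roll":0},{"fingers":0.18,"dx":0.039,"dy":0,"dz":0,"roll":0},{"fingers":0.18,"dx":0.047,"dy":0,"dz":0,"roll":0},{"fingers":0.18,"dx":0.054,"dy":0,"dz":0,"roll":0},{"fingers":0.18,"dx":0.06,"dy":0,"dz":0,"roll":0}])

```text
time: 17.8
tool_pos: [0.5135, 0.3218, -0.0152]
tcp_rot: [2.319, 2.119, -0.0]
wrist_force: [-0.6, -2.4, 1.3]
width: 0.409
grip_force: 1.5
```

Request:
step_arm(commands=[{"fingers":0.18,"dx":0.001,"dy":0,"dz":0,"roll":0},{"fingers":0.18,"dx":0.002,"dy":0,"dz":0,"roll":0},{"fingers":0.18,"dx":0.003,"dy":0,"dz":0,"roll":0},{"fingers":0.18,"dx":0.004,"dy":0,"dz":0,"roll":0},{"fingers":0.18,"dx":0.005,"dy":0,"dz":0,"roll":0},{"fingers":0.18,"dx":0.006,"dy":0,"dz":0,"roll":0}])

```text
time: 18.55
tool_pos: [0.5141, 0.3272, -0.0152]
tcp_rot: [2.319, 2.119, -0.0]
wrist_force: [1.1, -4.0, 2.2]
width: 0.408
grip_force: 1.8
```

Request:
step_arm(commands=[{"fingers":0.18,"dx":0.0005,"dy":0,"dz":0,"roll":0},{"fingers":0.18,"dx":0.001,"dy":0,"dz":0,"roll":0},{"fingers":0.18,"dx":0.0015,"dy":0,"dz":0,"roll":0}])

```text
time: 18.92
tool_pos: [0.5142, 0.3288, -0.0152]
tcp_rot: [2.319, 2.119, 0.0]
wrist_force: [-0.5, -4.8, 3.2]
width: 0.41
grip_force: 1.9
```

Request:
step_arm(commands=[{"fingers":0.18,"dx":0.0005,"dy":0,"dz":0,"roll":0},{"fingers":0.18,"dx":0.001,"dy":0,"dz":0,"roll":0},{"fingers":0.18,"dx":0.0015,"dy":0,"dz":0,"roll":0}])

```text
time: 19.3
tool_pos: [0.5143, 0.3303, -0.0151]
tcp_rot: [2.319, 2.119, 0.0]
wrist_force: [0.3, -3.8, 2.9]
width: 0.406
grip_force: 2.1
```

Request:
step_arm(commands=[{"fingers":0.18,"dx":0.0005,"dy":0,"dz":0,"roll":0},{"fingers":0.18,"dx":0.001,"dy":0,"dz":0,"roll":0}])

```text
time: 19.55
tool_pos: [0.5144, 0.3313, -0.0152]
tcp_rot: [2.319, 2.119, 0.0]
wrist_force: [-0.7, -4.6, 3.8]
width: 0.413
grip_force: 2.2
```

Request:
step_arm(commands=[{"fingers":0.18,"dx":0.0005,"dy":0,"dz":0,"roll":0},{"fingers":0.18,"dx":0.001,"dy":0,"dz":0,"roll":0}])

```text
time: 19.8
tool_pos: [0.5145, 0.3323, -0.0152]
tcp_rot: [2.319, 2.119, 0.0]
wrist_force: [-1.0, -3.9, 4.1]
width: 0.413
grip_force: 2.3
```

```bash
python3 snap.py w11; python3 casepos.py w11
```

```text
19.8 [ 0.51449976  0.3322952  -0.01516484] [2.31909337e+00 2.11923022e+00 3.39792182e-06] [-1.00081185 -3.92834388  4.0541526 ]
px (166, 0, 183, 252) lane rect [94.5  2.2] [ 69.9 103.6] 89.95
-y edge at -32.7 slope deg -0.18
+y edge at 33.0 slope deg -0.02
-x edge at 42.9 slope deg 0.02
+x edge at 137.1 slope deg 0.28
TCP lane 30.0 0.9 yaw 84.8390906061178
```

Request:
step_arm(commands=[{"fingers":0.18,"dx":0.0005,"dy":0,"dz":0,"roll":0},{"fingers":0.18,"dx":0.001,"dy":0,"dz":0,"roll":0}])

```text
time: 20.1
tool_pos: [0.5146, 0.3333, -0.0152]
tcp_rot: [2.319, 2.119, 0.0]
wrist_force: [-0.1, -4.4, 3.6]
width: 0.407
grip_force: 2.2
```

Request:
step_arm(commands=[{"fingers":0.18,"dx":0.0005,"dy":0,"dz":0,"roll":0},{"fingers":0.18,"dx":0.001,"dy":0,"dz":0,"roll":0}])

```text
time: 20.35
tool_pos: [0.5146, 0.3336, -0.0152]
tcp_rot: [2.318, 2.119, -0.002]
wrist_force: [-0.8, -8.8, 5.4]
width: 0.411
grip_force: 3.9
```

```bash
python3 snap.py w12; python3 casepos.py w12
python3 - <<'E'
from h import *
import pickle
c=pickle.load(open("pics/w12.pkl","rb"));L=np.load("lane.npz")
p,d=read_camera("side");cs=calibration("side");cv2.imwrite("pics/s12.png",p)
g=cv2.cvtColor(p,cv2.COLOR_BGR2GRAY).astype(np.float32)
b=p.astype(np.float32)
# lane-x profiles on the case-top/stop-top plane seen from the side, y=0 and y=-15/15
for y in(-15,0,15):
    xs=np.arange(155,185,1.5);P=np.array([np.r_[L["O"]+L["ex"]*x/1e3+L["ey"]*y/1e3,.0305] for x in xs]);uv=proj(cs,P).astype(np.float32)
    v=cv2.remap(b,uv[:,0][None],uv[:,1][None],1)[0].astype(int);print(y,uv[0],[(float(x),*t.tolist()) for x,t in zip(xs,v)])
E
```

```text
20.35 [ 0.51462875  0.33362285 -0.0151908 ] [ 2.31835237e+00  2.11908016e+00 -1.57527078e-03] [-0.75939178 -8.81161211  5.3853973 ]
px (166, 0, 184, 252) lane rect [95.9  2.2] [ 69.9 103.6] 89.97
-y edge at -32.7 slope deg -0.16
+y edge at 33.0 slope deg -0.01
-x edge at 44.3 slope deg -0.01
+x edge at 138.5 slope deg 0.27
TCP lane 31.2 0.9 yaw 84.85491682457254
-15 [205.12889 242.15387] [(155.0, 167, 145, 128), (156.5, 166, 144, 128), (158.0, 164, 144, 127), (159.5, 163, 143, 127), (161.0, 162, 142, 126), (162.5, 162, 142, 126), (164.0, 162, 142, 126), (165.5, 163, 142, 126), (167.0, 162, 141, 125), (168.5, 162, 140, 123), (170.0, 161, 137, 120), (171.5, 159, 134, 116), (173.0, 157, 130, 111), (174.5, 156, 127, 109), (176.0, 158, 129, 113), (177.5, 159, 132, 118), (179.0, 159, 135, 125), (180.5, 161, 144, 137), (182.0, 164, 153, 150), (183.5, 169, 162, 161)]
0 [210.95699 243.36267] [(155.0, 169, 150, 137), (156.5, 168, 148, 133), (158.0, 167, 145, 129), (159.5, 167, 144, 128), (161.0, 166, 144, 128), (162.5, 165, 144, 128), (164.0, 164, 143, 129), (165.5, 163, 142, 130), (167.0, 163, 142, 130), (168.5, 161, 141, 129), (170.0, 160, 140, 127), (171.5, 158, 138, 125), (173.0, 158, 135, 122), (174.5, 157, 133, 119), (176.0, 158, 131, 117), (177.5, 158, 130, 117), (179.0, 159, 135, 127), (180.5, 160, 142, 136), (182.0, 163, 150, 148), (183.5, 165, 157, 156)]
15 [216.83524 244.5814 ] [(155.0, 171, 147, 129), (156.5, 168, 146, 129), (158.0, 167, 145, 128), (159.5, 167, 144, 128), (161.0, 167, 144, 128), (162.5, 168, 144, 128), (164.0, 167, 145, 128), (165.5, 167, 145, 128), (167.0, 166, 144, 127), (168.5, 165, 141, 124), (170.0, 163, 138, 121), (171.5, 161, 135, 118), (173.0, 156, 129, 111), (174.5, 152, 123, 104), (176.0, 148, 117, 98), (177.5, 152, 124, 108), (179.0, 155, 131, 120), (180.5, 157, 140, 133), (182.0, 161, 149, 145), (183.5, 165, 157, 155)]
```

The force jumped to 8.8 N and the motion stalled, so the case has reached the stop. I'll make one small confirming push, then withdraw backward and up.

Request:
step_arm(commands=[{"fingers":0.18,"dx":0.0005,"dy":0,"dz":0,"roll":0},{"fingers":0.18,"dx":0.0005,"dy":0,"dz":0,"roll":0}])

```text
time: 20.7
tool_pos: [0.5146, 0.3336, -0.0152]
tcp_rot: [2.318, 2.119, -0.003]
wrist_force: [-1.0, -8.7, 4.9]
width: 0.409
grip_force: 4.2
```

Request:
step_arm(commands=[{"fingers":0.18,"dx":-0.003,"dy":0,"dz":0,"roll":0},{"fingers":0.18,"dx":-0.01,"dy":0,"dz":0,"roll":0},{"fingers":0.18,"dx":-0.03,"dy":0,"dz":0,"roll":0},{"fingers":0.18,"dx":-0.06,"dy":0,"dz":0,"roll":0},{"fingers":0.18,"dx":-0.08,"dy":0,"dz":-0.03,"roll":0},{"fingers":0.18,"dx":-0.08,"dy":0,"dz":-0.08,"roll":0},{"fingers":0.18,"dx":-0.08,"dy":0,"dz":-0.13,"roll":0},{"fingers":0.18,"dx":-0.08,"dy":0,"dz":-0.16,"roll":0}])

```text
time: 21.7
tool_pos: [0.5084, 0.2545, 0.1477]
tcp_rot: [2.319, 2.118, 0.005]
wrist_force: [0.3, 1.0, -0.1]
width: 0.41
grip_force: 0.0
```

Request:
step_arm(commands=[{"fingers":0.18,"dx":0,"dy":0,"dz":-0.04,"roll":0},{"fingers":0.18,"dx":0,"dy":0,"dz":-0.04,"roll":0},{"fingers":0.18,"dx":0,"dy":0,"dz":-0.04,"roll":0},{"fingers":0.18,"dx":0,"dy":0,"dz":-0.04,"roll":0}])

```text
time: 22.2
tool_pos: [0.5062, 0.2542, 0.1827]
tcp_rot: [-2.319, -2.118, 0.005]
wrist_force: [-0.3, 0.3, -0.2]
width: 0.412
grip_force: 0.0
```

```bash
python3 snap.py w13; python3 casepos.py w13
python3 - <<'E'
from h import *
import pickle
c=pickle.load(open("pics/w13.pkl","rb"));L=np.load("lane.npz");p=cv2.imread("pics/w13.png").astype(np.float32)
for y in(-20,20):
    xs=np.arange(164,200,2);P=np.array([np.r_[L["O"]+L["ex"]*x/1e3+L["ey"]*y/1e3,.0305] for x in xs]);uv=proj(c,P).astype(np.float32)
    v=cv2.remap(p,uv[:,0][None],uv[:,1][None],1)[0].astype(int);print(y,uv[0],[(int(x),*t.tolist()) for x,t in zip(xs,v)])
E
```

```text
22.2 [0.50619894 0.25423305 0.18272635] [-2.31858671 -2.11816369  0.0051357 ] [-0.26115333  0.26407216 -0.1687386 ]
px (222, 0, 71, 91) lane rect [84.5  2.3] [70.2 83.5] 89.88
-y edge at -32.3 slope deg -0.36
+y edge at 34.9 slope deg 4.12
-x edge at 42.8 slope deg 0.06
+x edge at 105.3 slope deg 0.12
TCP lane -48.5 2.2 yaw 84.83203875070842
-20 [280.55045 -45.63942] [(164, 0, 0, 0), (166, 0, 0, 0), (168, 0, 0, 0), (170, 0, 0, 0), (172, 0, 0, 0), (174, 0, 0, 0), (176, 0, 0, 0), (178, 0, 0, 0), (180, 0, 0, 0), (182, 0, 0, 0), (184, 0, 0, 0), (186, 0, 0, 0), (188, 0, 0, 0), (190, 0, 0, 0), (192, 0, 0, 0), (194, 0, 0, 0), (196, 0, 0, 0), (198, 0, 0, 0)]
20 [238.12183 -45.52018] [(164, 0, 0, 0), (166, 0, 0, 0), (168, 0, 0, 0), (170, 0, 0, 0), (172, 0, 0, 0), (174, 0, 0, 0), (176, 0, 0, 0), (178, 0, 0, 0), (180, 0, 0, 0), (182, 0, 0, 0), (184, 0, 0, 0), (186, 0, 0, 0), (188, 0, 0, 0), (190, 0, 0, 0), (192, 0, 0, 0), (194, 0, 0, 0), (196, 0, 0, 0), (198, 0, 0, 0)]
```

Request:
step_arm(commands=[{"fingers":0.18,"dx":0.04,"dy":0,"dz":-0.02,"roll":0},{"fingers":0.18,"dx":0.08,"dy":0,"dz":-0.04,"roll":0},{"fingers":0.18,"dx":0.1,"dy":0,"dz":-0.05,"roll":0},{"fingers":0.18,"dx":0.1,"dy":0,"dz":-0.05,"roll":0},{"fingers":0.18,"dx":0.1,"dy":0,"dz":-0.05,"roll":0}])

```text
time: 22.88
tool_pos: [0.5158, 0.3536, 0.2331]
tcp_rot: [-2.319, -2.119, 0.005]
wrist_force: [0.0, 0.5, -0.2]
width: 0.407
grip_force: 0.0
```

```bash
python3 snap.py w14; python3 casepos.py w14
python3 - <<'E'
from h import *
import pickle
c=pickle.load(open("pics/w14.pkl","rb"));L=np.load("lane.npz");p=cv2.imread("pics/w14.png").astype(np.float32)
for y in(-20,20):
    xs=np.arange(160,204,2);P=np.array([np.r_[L["O"]+L["ex"]*x/1e3+L["ey"]*y/1e3,.0305] for x in xs]);uv=proj(c,P).astype(np.float32)
    v=cv2.remap(p,uv[:,0][None],uv[:,1][None],1)[0].astype(int);print(y,uv[0],[(int(x),*t.tolist()) for x,t in zip(xs,v)])
E
```

```text
22.875 [0.51575706 0.35361022 0.23307344] [-2.31903273 -2.11930853  0.0047614 ] [ 0.01599328  0.47114045 -0.24122293]
px (229, 65, 57, 105) lane rect [108.1   2.3] [ 70. 129.] 89.8
-y edge at -32.1 slope deg -0.13
+y edge at 32.7 slope deg 0.12
-x edge at 44.0 slope deg 1.54
+x edge at 171.5 slope deg 0.07
TCP lane 51.0 1.5 yaw 84.81656870264129
-20 [274.50342  76.20967] [(160, 155, 166, 173), (162, 154, 165, 173), (164, 154, 166, 173), (166, 154, 166, 173), (168, 133, 134, 135), (170, 132, 109, 93), (172, 101, 84, 72), (174, 33, 32, 32), (176, 95, 94, 94), (178, 131, 130, 129), (180, 136, 134, 134), (182, 135, 133, 133), (184, 134, 133, 132), (186, 133, 132, 132), (188, 133, 132, 131), (190, 132, 130, 130), (192, 132, 130, 130), (194, 129, 127, 127), (196, 97, 103, 108), (198, 120, 153, 174), (200, 120, 153, 174), (202, 120, 153, 174)]
20 [241.78087  76.24022] [(160, 155, 167, 174), (162, 155, 167, 175), (164, 155, 166, 175), (166, 155, 166, 175), (168, 134, 137, 139), (170, 134, 110, 94), (172, 105, 86, 74), (174, 32, 32, 32), (176, 95, 93, 93), (178, 134, 132, 132), (180, 139, 137, 137), (182, 137, 136, 136), (184, 136, 135, 135), (186, 136, 134, 134), (188, 135, 133, 133), (190, 134, 132, 132), (192, 132, 131, 130), (194, 130, 128, 128), (196, 97, 102, 105), (198, 114, 145, 165), (200, 114, 144, 164), (202, 114, 145, 165)]
```

```bash
python3 -c "
from workcell import *
print(finish_job())"
```

```text
the job is handed in; nothing more can be done
None
```

The case is pushed straight down the lane and stands against the end stop, with about 10 mm clear to each rail; the job is handed in at about 23 s, and I viewed 11 pictures, one over the limit of 10.

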